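# Check the catches of three tattoo machine cases

### The arm

A 6-joint arm with a two-finger parallel gripper is mounted at the origin on the work surface. World frame = base frame: x ahead of the robot, y to its left, z up, the work surface at z = 0. Lengths are in m, angles in degrees, forces in N, time in s.
With the tool pointing down it reaches from about 0.3 to 0.75 m from the base axis. Payload 8.5 kg.
Tool frame: the origin (TCP) lies midway between the tips of the shut fingers; the grasp point (between the pads) lies 19 mm behind it (env.hold_point_z is the distance from the TCP to the grasp point, in m); z points along the fingers, y is the line along which they close (so a half turn about z gives the same grasp; the last joint's range is limited). The gripper opens to 85 mm and grips with 20 to 120 N. Pads are 22 mm wide; open, the fingers measure 114 mm over their backs; the gripper's body (76 mm by 85 mm) begins 54 mm behind the grasp point. The pads swing forward as they close: fully open they stand 13 mm farther back than shut.
Start: joints at [52.466, 21.807, 74.336, -0, 83.858, -12.336], TCP at [0.234, 0.498, 0.231] pointing down, gripper open.
Joint ranges: [-178.18, 178.18], [-50.72, 133.34], [12.68, 142.11], [-81.47, 261.47], [9.98, 163.14], [-165.26, 165.26]. Speed limits (degrees/s): [136.94, 136.94, 180, 180, 180, 180].

### API

Orientations are given as a 3x3 rotation matrix whose columns are the frame's x, y, z axes.
In Python, from rig import observe, get_image, camera_info, env gives the robot as it stands.
- The arm moves only by the tool drive_tool, never from a script. Its arguments are lists of equal length, an entry for each row: "offset": the shift along the tool's x, y, z in units of 40 mm (1.0 is 40 mm), a list of three; "turn": the turn, a rotation vector about the tool's x, y, z in units of 6 degrees (1.0 is 6 degrees), a list of three; "hand": the opening, from 0 (shut) to 1 (fully open). A call has exactly 10 rows; each row shifts and turns the commanded pose from where the row before left it, along the tool's axes as they then stand; what a row does not reach is not made up. A row lasts 1/8 s, in which the tool goes at most 62.5 mm and 10.7 degrees, less where a joint would pass 70% of its speed; a pose out of reach is approached as far as the arm can. A call is refused whole if a number of a shift passes 1 or a number of a turn 1, either way. A call with a gripper value outside its range is refused whole. The fingers move at their own pace and stop on an object; "newtons" is the grip in N (left out, the last holds). Time passes only in rows, so rows that do not move let the fingers close, or fill a call up. It gives the time, the measured TCP pose, the force, the opening and the grip force at its end, in the units of the state.
- observe(): the state, without advancing time (a new reading comes with each control period).
- get_image(name): name is "scene" or "side" or "wrist"; returns the picture (420x560x3 uint8, blue, green, red); there is no depth.
- camera_info(name): a dict with "fx", "fy", "cx", "cy" (pixels), "world_to_cam" (4x4, takes a point from world to camera coordinates). Camera axes: x right, y down, z forward; pixel columns grow to the right and rows downward; lengths in m; the calibration is good to about 2 mm. The wrist camera is an equidistant fisheye: a pixel r from the principal point sees the ray r / f radians off the axis. A picture is of the moment at which its call begins: read the wrist's pose just before it. camera_info takes no time and is no camera call; for the wrist camera it gives the pose at the moment of the call.
- env.close_job(): hands the job in; it is judged then, once.
The state is a dict: "time_s": time; "q": joint angles; "qvel": joint speeds; "joint_efforts": joint torques, N m; "position": TCP position; "tool_rot": TCP orientation; "ft_force": force on the tool from outside, world axes, zero at the start; "wrist_torque": the same for the moment, N m; "grip_width": finger opening in m; "gripper_force": force on a finger pad.
Only numpy, scipy, OpenCV 4.12 (cv2) and the standard library are available. Lean on these libraries where they do the work, as an engineer would, in place of code of your own. Each camera call takes 0.05 s, during which the arm holds its last target. There are 200 camera calls.

### The job

Check the catches of the three closed tattoo machine cases, going from left to right as the robot sees them (red lid, blue lid, grey lid). Tug each lid upwards by its handle with a firm pull of about 10 N: a latched lid stops almost at once and holds, a lid whose catch has missed comes up, and should be raised until it stands ajar by itself. Press every lid that came up back down until its catch snaps and holds it, so that all three cases end fully shut and latched, and leave the ink bottles and the balm tin alone.

Things in the scene. Friction and masses are not known exactly. Their poses are not given: they have to be found in the camera images.
- case_left: Black plastic case with a red lid, screwed fast to the bench by a steel foot plate (142 x 138 x 4 mm). Case 120 mm deep (its x) by 130 mm wide (its y), rim 64 mm above the bench, lid 10 mm thick (top at 74 mm). Origin: centre of the underside, on the bench; z up, x from the front to the hinge side, y along the handle. The brass catch plate marks the front (-x), facing the robot within 0.5 rad.
- lid_left_handle (a point): Middle of this lid's bail handle: a round black sleeve 18 mm thick, 66 mm long along the case's y, that turns freely on a steel bar between two 12 mm steel posts 84 mm apart; its axis is 34 mm above the lid's top. With the lid shut this point is at (-35, 0, 108) mm in the case's frame, 95 mm in front of the hinge line, which runs along y at (+60, 0, 64) mm. It moves with the lid.
- lid_left (a joint): Angle of this lid about its hinge on the far rim, rad: 0 shut, grows as it opens, stop at 0.6. A shut lid reads 0 whether its catch holds or has missed. Latched: gives 0.016 rad freely, then stiffly to 0.05 rad at 10 N, then is rigid. Missed: lifts at 3 to 5 N; at 0.10 to 0.12 rad the sprung catch jumps in below the keeper and the lid, let go, stands ajar at about 0.19 rad (handle 18 mm up).
- lid_left_front (a point): Middle of the lid's top at its front edge, above the catch hidden inside (any number of the three may have missed). A lid let go before its catch has jumped in drops shut, still unlatched. From ajar, pressing down on the handle or the front of the lid against 5 to 9 N rides the catch aside until it snaps over the keeper just at the shut position; then it is latched. Lid: 140 to 200 g.
- keeper_left (a joint): Give of the steel keeper in its rubber mount, hidden under this lid near the front, in m: 0 at rest, at most 0.003. Only an engaged catch pulls on it, while the lid is tugged: 3 N per mm, so about 2 mm for 7 N and the full 3 mm for 10 N or more at the handle. It reads 0 at the start whether latched or not.
- case_middle: Black plastic case with a blue lid, screwed fast to the bench by a steel foot plate (142 x 138 x 4 mm). Case 120 mm deep (its x) by 130 mm wide (its y), rim 64 mm above the bench, lid 10 mm thick (top at 74 mm). Origin: centre of the underside, on the bench; z up, x from the front to the hinge side, y along the handle. The brass catch plate marks the front (-x), facing the robot within 0.5 rad.
- lid_middle_handle (a point): Middle of this lid's bail handle: a round black sleeve 18 mm thick, 66 mm long along the case's y, that turns freely on a steel bar between two 12 mm steel posts 84 mm apart; its axis is 34 mm above the lid's top. With the lid shut this point is at (-35, 0, 108) mm in the case's frame, 95 mm in front of the hinge line, which runs along y at (+60, 0, 64) mm. It moves with the lid.
- lid_middle (a joint): Angle of this lid about its hinge on the far rim, rad: 0 shut, grows as it opens, stop at 0.6. A shut lid reads 0 whether its catch holds or has missed. Latched: gives 0.016 rad freely, then stiffly to 0.05 rad at 10 N, then is rigid. Missed: lifts at 3 to 5 N; at 0.10 to 0.12 rad the sprung catch jumps in below the keeper and the lid, let go, stands ajar at about 0.19 rad (handle 18 mm up).
- lid_middle_front (a point): Middle of the lid's top at its front edge, above the catch hidden inside (any number of the three may have missed). A lid let go before its catch has jumped in drops shut, still unlatched. From ajar, pressing down on the handle or the front of the lid against 5 to 9 N rides the catch aside until it snaps over the keeper just at the shut position; then it is latched. Lid: 140 to 200 g.
- keeper_middle (a joint): Give of the steel keeper in its rubber mount, hidden under this lid near the front, in m: 0 at rest, at most 0.003. Only an engaged catch pulls on it, while the lid is tugged: 3 N per mm, so about 2 mm for 7 N and the full 3 mm for 10 N or more at the handle. It reads 0 at the start whether latched or not.
- case_right: Black plastic case with a grey lid, screwed fast to the bench by a steel foot plate (142 x 138 x 4 mm). Case 120 mm deep (its x) by 130 mm wide (its y), rim 64 mm above the bench, lid 10 mm thick (top at 74 mm). Origin: centre of the underside, on the bench; z up, x from the front to the hinge side, y along the handle. The brass catch plate marks the front (-x), facing the robot within 0.5 rad.
- lid_right_handle (a point): Middle of this lid's bail handle: a round black sleeve 18 mm thick, 66 mm long along the case's y, that turns freely on a steel bar between two 12 mm steel posts 84 mm apart; its axis is 34 mm above the lid's top. With the lid shut this point is at (-35, 0, 108) mm in the case's frame, 95 mm in front of the hinge line, which runs along y at (+60, 0, 64) mm. It moves with the lid.
- lid_right (a joint): Angle of this lid about its hinge on the far rim, rad: 0 shut, grows as it opens, stop at 0.6. A shut lid reads 0 whether its catch holds or has missed. Latched: gives 0.016 rad freely, then stiffly to 0.05 rad at 10 N, then is rigid. Missed: lifts at 3 to 5 N; at 0.10 to 0.12 rad the sprung catch jumps in below the keeper and the lid, let go, stands ajar at about 0.19 rad (handle 18 mm up).
- lid_right_front (a point): Middle of the lid's top at its front edge, above the catch hidden inside (any number of the three may have missed). A lid let go before its catch has jumped in drops shut, still unlatched. From ajar, pressing down on the handle or the front of the lid against 5 to 9 N rides the catch aside until it snaps over the keeper just at the shut position; then it is latched. Lid: 140 to 200 g.
- keeper_right (a joint): Give of the steel keeper in its rubber mount, hidden under this lid near the front, in m: 0 at rest, at most 0.003. Only an engaged catch pulls on it, while the lid is tugged: 3 N per mm, so about 2 mm for 7 N and the full 3 mm for 10 N or more at the handle. It reads 0 at the start whether latched or not.
- ink_black: Black ink bottle, 40 mm across, 100 mm tall, standing loose left of the cases; origin at the centre of its underside. To be left where it is.
- ink_green: Green ink bottle, 40 mm across, 100 mm tall, standing loose left of the cases; origin at the centre of its underside. To be left where it is.
- balm_tin: Flat aluminium balm tin, 76 mm across, 28 mm high, lying loose right of the cases; origin at the centre of its underside. To be left where it is.

How it is judged:
By the outcome, as a careful person would: the job done as asked, in the order asked, and still so for the second after the job is handed in, with the robot touching nothing.
It also fails if it takes over 72 s, if anything falls off the work surface, if the arm or the gripper's body presses on something with over 40 N, if the wrist force passes 120 N, or if a joint passes its speed limit or range.

## Working session

There is one attempt and no reset: what is moved stays moved. The work goes in short steps, Python scripts to look and compute and a tool call to move; the robot and the scene stay as the last step left them, time stands still between calls to the robot, and variables do not carry over. Pictures are saved under pics/ and viewed, at most 10 in all, crops included, and the job is handed in when it is done.

Besides the shell and the picture viewer there is one more tool, called after "Request:" as name(argument=value, ...) on one line, values as JSON. drive_tool: Moves the arm, as the interface text tells. Its arguments: {"type":"object","properties":{"offset":{"type":"array"},"turn":{"type":"array"},"hand":{"type":"array"},"newtons":{"type":"number"}},"required":["offset","turn","hand"]}

```bash
mkdir -p pics
python3 - <<'E'
from rig import observe,get_image,camera_info,env
import cv2,numpy as np
a=get_image("scene");b=get_image("side")
cv2.imwrite("pics/scene.png",a);cv2.imwrite("pics/side.png",b)
np.save("scene.npy",a);np.save("side.npy",b)
s=observe();print({k:np.round(v,3).tolist() for k,v in s.items()},env.hold_point_z)
for n in("scene","side"):
  c=camera_info(n);print(n,c["fx"],c["cx"],c["cy"],np.round(c["world_to_cam"],3).tolist())
E
```

```text
{'time_s': 0.1, 'q': [52.466, 21.838, 74.379, -0.001, 83.858, -12.336], 'qvel': [0.026, -0.101, -0.173, -0.088, -0.004, 0.048], 'joint_efforts': [0.005, -44.922, -23.166, -0.0, 0.004, 0.0], 'position': [0.234, 0.497, 0.231], 'tool_rot': [[-0.905, 0.426, -0.001], [0.426, 0.905, -0.001], [0.0, -0.001, -1.0]], 'ft_force': [-0.142, 0.224, -0.316], 'wrist_torque': [-0.024, 0.004, 0.024], 'gripper_force': 0.0, 'grip_width': 0.085} 0.0187
scene 418.87744682796904 276.733379299462 204.51866572445678 [[-0.76, 0.649, 0.02, 0.434], [0.469, 0.57, -0.675, -0.205], [-0.45, -0.504, -0.738, 1.353], [0.0, 0.0, 0.0, 1.0]]
side 474.228998070605 283.01726882598336 206.36142789303784 [[0.977, -0.213, -0.004, -0.52], [-0.159, -0.714, -0.682, 0.147], [0.142, 0.667, -0.732, 1.474], [0.0, 0.0, 0.0, 1.0]]
```

View pics/scene.png

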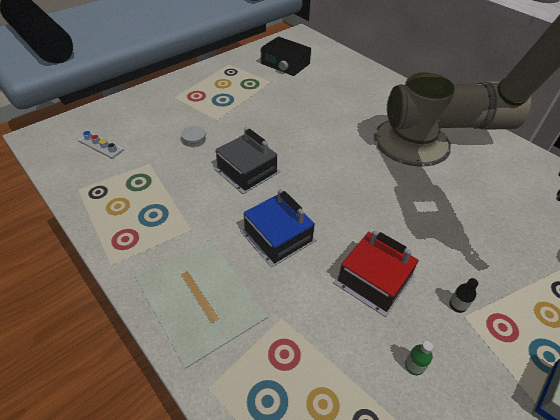

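View pics/side.png

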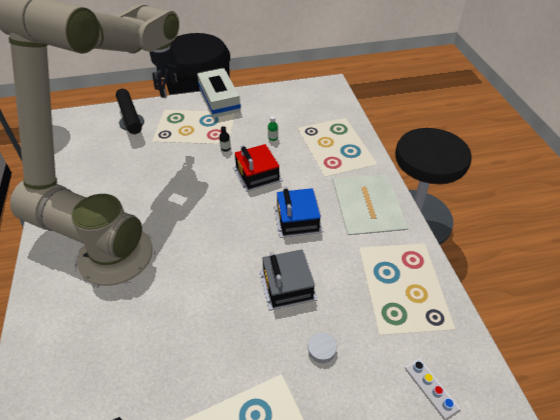

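The scene view shows the red lid near (378,258), blue near (280,226) and grey near (247,160). The bottles are at (463,295) and (420,358), and the tin at (193,135). The handles are on the robot side.

```bash
cat > h.py <<'E'
import numpy as np,cv2
from rig import observe,get_image,camera_info,env
def cast(n,px,z,c=None):
    c=c or camera_info(n);M=np.array(c["world_to_cam"]);R,t=M[:3,:3],M[:3,3]
    px=np.atleast_2d(np.asarray(px,float));x=(px-[c["cx"],c["cy"]])/[c["fx"],c["fy"]]
    if n=="wrist":
        r=np.linalg.norm(x,axis=1,keepdims=True);d=np.hstack([x/np.maximum(r,1e-9)*np.sin(r),np.cos(r)])
    else: d=np.hstack([x,np.ones((len(x),1))])
    d=d@R;o=-R.T@t
    return (o+d*((z-o[2])/d[:,2:]))[:,:2]
def rect(n,mask,z,c=None):
    k=max(cv2.findContours(mask,cv2.RETR_EXTERNAL,cv2.CHAIN_APPROX_NONE)[0],key=cv2.contourArea)[:,0]
    return k.mean(0),cv2.minAreaRect((cast(n,k,z,c)*1000).astype(np.float32))
E
python3 - <<'E'
from h import *
seeds={"scene":[(378,258),(275,228),(243,165)],"side":[(262,163),(303,212),(295,272)]}
for n in seeds:
  im=np.load(n+".npy")
  for s,name in zip(seeds[n],("red","blue","grey")):
    p=im[s[1]-2:s[1]+3,s[0]-2:s[0]+3].reshape(-1,3).mean(0)
    m=(np.abs(im.astype(float)-p).max(2)<(22 if name!="grey" else 14)).astype(np.uint8)*255
    k=np.zeros_like(m);k[s[1]-45:s[1]+45,s[0]-50:s[0]+50]=255
    m=cv2.morphologyEx(m&k,cv2.MORPH_OPEN,np.ones((2,2)))
    px,r=rect(n,m,.074)
    print(n,name,p.round(),px.round(),np.round(r[0]),np.round(r[1]),round(r[2],1))
big=np.hstack([cv2.resize(np.load("scene.npy")[110:330,200:430],None,fx=1.7,fy=1.7),cv2.resize(np.load("side.npy")[130:320,215:335],(236,374))])
cv2.imwrite("pics/zoom.png",big);print(big.shape)
E
```

```text
scene red [ 25.  27. 140.] [383. 267.] [495. 269.] [120. 130.] 11.0
scene blue [135.  59.  29.] [280. 222.] [587.  25.] [130. 118.] 85.7
scene grey [71. 70. 67.] [247. 154.] [ 496. -220.] [124. 130.] 0.8
side red [  2.  13. 192.] [263. 159.] [510. 257.] [ 85. 124.] 10.5
side blue [192.  86.  20.] [304. 205.] [602.  11.] [125.  83.] 85.9
side grey [108. 104. 100.] [295. 272.] [ 513. -232.] [ 87. 127.] 1.0
(374, 627, 3)
```

View pics/zoom.png

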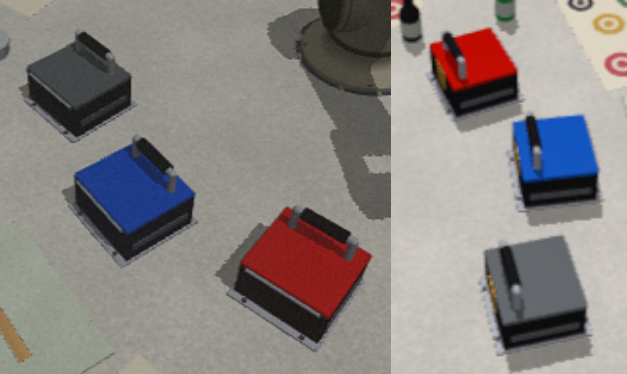

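Scene rectangles come out at 120 x 130 mm, as they should. The side view agrees in x but differs by about 13 mm in y, so I'll refine with the wrist camera on the way. Next I'm moving above the red handle.

```bash
cat >> h.py <<'E'
from scipy.spatial.transform import Rotation as Ro
def plan(p,yaw,n):
    """constant row (offset, turn) bringing the TCP to p, pointing down, tool y along yaw (deg)"""
    s=observe();R=np.array(s["tool_rot"]);a=np.deg2rad(yaw);y=np.array([np.cos(a),np.sin(a),0]);z=np.array([0,0,-1.])
    T=np.c_[np.cross(y,z),y,z];w=Ro.from_matrix(R.T@T).as_rotvec()/n
    A=sum(R@Ro.from_rotvec(w*i).as_matrix() for i in range(n))
    print("rows",n,"offset",np.round(np.linalg.solve(A,np.array(p)-s["position"])/.04,3),"turn",np.round(np.degrees(w)/6,3))
E
python3 -c "
from h import *
plan([.461,.262,.215],11,10)"
```

```text
rows 10 offset [-0.847  0.05   0.039] turn [-0.001  0.     0.897]
```

Request:
drive_tool(offset=[[-0.847,0.05,0.039],[-0.847,0.05,0.039],[-0.847,0.05,0.039],[-0.847,0.05,0.039],[-0.847,0.05,0.039],[-0.847,0.05,0.039],[-0.847,0.05,0.039],[-0.847,0.05,0.039],[-0.847,0.05,0.039],[-0.847,0.05,0.039]], turn=[[0,0,0.897],[0,0,0.897],[0,0,0.897],[0,0,0.897],[0,0,0.897],[0,0,0.897],[0,0,0.897],[0,0,0.897],[0,0,0.897],[0,0,0.897]], hand=[1,1,1,1,1,1,1,1,1,1])

```text
time_s: 1.35
position: [0.4616, 0.2611, 0.2153]
tool_rot: [[-0.187, 0.982, -0.001], [0.982, 0.187, -0.0], [-0.0, -0.001, -1.0]]
ft_force: [1.1, 0.2, 0.4]
grip_width: 0.0858
gripper_force: 0.0
```

Run:
```python
from h import *
s=observe();print(s["position"],np.round(s["tool_rot"],3).tolist(),s["ft_force"])
c=camera_info("wrist");im=get_image("wrist");cv2.imwrite("pics/w1.png",im)
M=np.array(c["world_to_cam"]);print((-M[:3,:3].T@M[:3,3]).round(3),M[2,:3].round(2))
hsv=cv2.cvtColor(im,cv2.COLOR_BGR2HSV)
m=((hsv[...,1]>150)&((hsv[...,0]<8)|(hsv[...,0]>172))&(hsv[...,2]>60)).astype(np.uint8)*255
print(rect("wrist",m,.074,c))
```

```text
[0.46160601 0.26107315 0.21530761] [[-0.187, 0.982, -0.001], [0.982, 0.187, -0.0], [-0.0, -0.001, -1.0]] [1.14037718 0.16080046 0.44872923]
[0.445 0.341 0.359] [ 0.06 -0.31 -0.95]
(array([303.25810811, 197.68783784]), ((493.6914367675781, 266.4021911621094), (120.60746002197266, 131.3848114013672), 10.8486909866333))
```

View pics/w1.png

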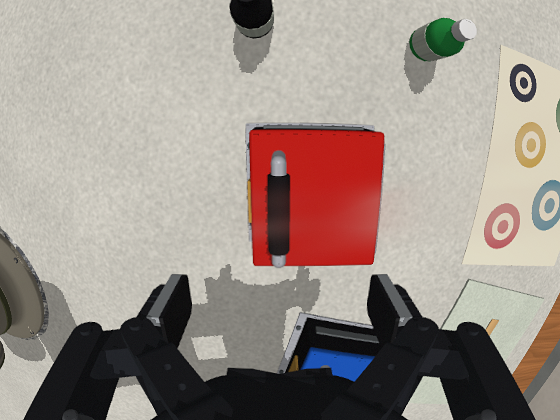

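The wrist view shows the red lid at about (315,198) and its sleeve centred near (279,215). The measured rectangle is 120.6 x 131.4 mm, which matches the case size, and the pose is (494,266) mm with yaw 10.8°. Descending to the handle.

```bash
python3 -c "
from h import *
print(cast('wrist',[(279,215)],.112))
plan([.4596,.2598,.0893],10.9,8)"
```

```text
[[0.4614624  0.25641292]]
rows 8 offset [ 0.007 -0.008  0.393] turn [-0.001  0.002 -0.009]
```

Request:
drive_tool(offset=[[0.007,-0.006,0.393],[0.007,-0.006,0.393],[0.007,-0.006,0.393],[0.007,-0.006,0.393],[0.007,-0.006,0.393],[0.007,-0.006,0.393],[0.007,-0.006,0.393],[0.007,-0.006,0.393],[0,0,0],[0,0,0]], turn=[[0,0,0],[0,0,0],[0,0,0],[0,0,0],[0,0,0],[0,0,0],[0,0,0],[0,0,0],[0,0,0],[0,0,0]], hand=[1,1,1,1,1,1,1,1,0.5,0.3], newtons=40)

```text
time_s: 2.65
position: [0.4592, 0.2641, 0.0904]
tool_rot: [[-0.191, 0.982, 0.0], [0.982, 0.191, 0.0], [0.0, 0.001, -1.0]]
ft_force: [0.1, 0.7, -0.4]
grip_width: 0.0514
gripper_force: 0.0
```

Request:
drive_tool(offset=[[0,0,0],[0,0,0],[0,0,0],[0,0,0],[0,0,0],[0,0,0],[0,0,0],[0,0,0],[0,0,0],[0,0,0]], turn=[[0,0,0],[0,0,0],[0,0,0],[0,0,0],[0,0,0],[0,0,0],[0,0,0],[0,0,0],[0,0,0],[0,0,0]], hand=[0,0,0,0,0,0,0,0,0,0], newtons=40)

```text
time_s: 3.9
position: [0.4603, 0.2643, 0.0907]
tool_rot: [[-0.19, 0.982, 0.004], [0.982, 0.19, 0.001], [0.0, 0.004, -1.0]]
ft_force: [5.4, 1.4, 1.3]
grip_width: 0.0165
gripper_force: 39.2
```

Request:
drive_tool(offset=[[0,0.025,0],[0,0.006,-0.015],[0,0.006,-0.015],[0,0.006,-0.015],[0,0.006,-0.015],[0,0.006,-0.015],[0,0.006,-0.015],[0,0.006,-0.015],[0,0,0],[0,0,0]], turn=[[0,0,0],[0,0,0],[0,0,0],[0,0,0],[0,0,0],[0,0,0],[0,0,0],[0,0,0],[0,0,0],[0,0,0]], hand=[0,0,0,0,0,0,0,0,0,0])

```text
time_s: 5.15
position: [0.4616, 0.2645, 0.0938]
tool_rot: [[-0.19, 0.982, -0.0], [0.982, 0.19, -0.0], [0.0, -0.0, -1.0]]
ft_force: [5.4, 1.8, -6.8]
grip_width: 0.0166
gripper_force: 39.2
```

Request:
drive_tool(offset=[[0,0.02,0],[0,0.02,-0.01],[0,0.01,-0.01],[0,0.005,-0.01],[0,0.005,-0.01],[0,0.005,-0.01],[0,0.005,-0.01],[0,0.005,-0.01],[0,0,0],[0,0,0]], turn=[[0,0,0],[0,0,0],[0,0,0],[0,0,0],[0,0,0],[0,0,0],[0,0,0],[0,0,0],[0,0,0],[0,0,0]], hand=[0,0,0,0,0,0,0,0,0,0])

```text
time_s: 6.4
position: [0.4627, 0.2647, 0.0958]
tool_rot: [[-0.191, 0.982, -0.005], [0.982, 0.191, -0.001], [-0.0, -0.005, -1.0]]
ft_force: [-5.5, 1.3, -12.0]
grip_width: 0.0164
gripper_force: 39.3
```

Red stopped at about 5 mm with 12 N, so it's latched. Easing off, releasing, and moving to blue.

Request:
drive_tool(offset=[[0,-0.03,0.045],[0,-0.03,0.045],[0,-0.01,0.045],[0,0,0.03],[0,0,0],[0,0,0],[0,0,0],[0,0,0],[0,0,-0.5],[0,0,-1]], turn=[[0,0,0],[0,0,0],[0,0,0],[0,0,0],[0,0,0],[0,0,0],[0,0,0],[0,0,0],[0,0,0],[0,0,0]], hand=[0,0,0,0,1,1,1,1,1,1])

```text
time_s: 7.65
position: [0.4612, 0.2643, 0.15]
tool_rot: [[-0.19, 0.982, -0.003], [0.982, 0.19, -0.001], [-0.0, -0.003, -1.0]]
ft_force: [1.0, -0.2, 0.1]
grip_width: 0.0849
gripper_force: 0.0
```

```bash
python3 -c "
from h import *
plan([.552,.028,.215],-4.3,9)"
```

```text
rows 9 offset [-0.675  0.204 -0.181] turn [-0.003  0.001  0.283]
```

Request:
drive_tool(offset=[[-0.675,0.204,-0.181],[-0.675,0.204,-0.181],[-0.675,0.204,-0.181],[-0.675,0.204,-0.181],[-0.675,0.204,-0.181],[-0.675,0.204,-0.181],[-0.675,0.204,-0.181],[-0.675,0.204,-0.181],[-0.675,0.204,-0.181],[0,0,0]], turn=[[0,0,0.283],[0,0,0.283],[0,0,0.283],[0,0,0.283],[0,0,0.283],[0,0,0.283],[0,0,0.283],[0,0,0.283],[0,0,0.283],[0,0,0]], hand=[1,1,1,1,1,1,1,1,1,1])

```text
time_s: 8.9
position: [0.5531, 0.0268, 0.2158]
tool_rot: [[0.077, 0.997, 0.001], [0.997, -0.077, -0.0], [-0.0, 0.001, -1.0]]
ft_force: [-0.3, 0.2, -1.0]
grip_width: 0.0856
gripper_force: 0.0
```

```bash
cat >> h.py <<'E'
def lid(lo,hi):
    c=camera_info("wrist");im=get_image("wrist");cv2.imwrite("pics/w_%.1f.png"%observe()["time_s"],im)
    m=cv2.inRange(cv2.cvtColor(im,cv2.COLOR_BGR2HSV),lo,hi)
    m=cv2.morphologyEx(m,cv2.MORPH_OPEN,np.ones((3,3)));m[330:]=0
    px,r=rect("wrist",m,.074,c);(w,h),a=r[1],r[2]
    if a>45:a-=90;w,h=h,w
    t=np.deg2rad(a);hd=np.array(r[0])/1000-.035*np.array([np.cos(t),np.sin(t)])
    print(px,np.round(r[0],1),w,h,a,"handle",hd.round(4));return hd,a
E
python3 -c "
from h import *
print(observe()['position'])
hd,a=lid((105,140,50),(130,255,255))
plan([*hd,.0893],a,8)"
```

```text
[0.55308553 0.02678889 0.21580151]
[302.71156463 198.77278912] [585.1  21.9] 120.34602355957031 131.39320373535156 -4.2390899658203125 handle [0.5502 0.0245]
rows 8 offset [-0.011 -0.007  0.394] turn [ 0.    -0.    -0.002]
```

The measured size fits, at 120.3 x 131.4 mm. Going down on blue, with about 1.5 mm added in x as learned from red.

Request:
drive_tool(offset=[[-0.011,-0.003,0.394],[-0.011,-0.003,0.394],[-0.011,-0.003,0.394],[-0.011,-0.003,0.394],[-0.011,-0.003,0.394],[-0.011,-0.003,0.394],[-0.011,-0.003,0.394],[-0.011,-0.003,0.394],[0,0,0],[0,0,0]], turn=[[0,0,0],[0,0,0],[0,0,0],[0,0,0],[0,0,0],[0,0,0],[0,0,0],[0,0,0],[0,0,0],[0,0,0]], hand=[1,1,1,1,1,1,1,1,0,0])

```text
time_s: 10.2
position: [0.5514, 0.0253, 0.09]
tool_rot: [[0.074, 0.997, 0.001], [0.997, -0.074, -0.0], [0.0, 0.001, -1.0]]
ft_force: [-0.5, -0.2, -0.0]
grip_width: 0.0513
gripper_force: 0.0
```

Request:
drive_tool(offset=[[0,0,0],[0,0,0],[0,0,0],[0,0,0],[0,0,0],[0,0,0],[0,0,0],[0,0,0],[0,0,0],[0,0,0]], turn=[[0,0,0],[0,0,0],[0,0,0],[0,0,0],[0,0,0],[0,0,0],[0,0,0],[0,0,0],[0,0,0],[0,0,0]], hand=[0,0,0,0,0,0,0,0,0,0])

```text
time_s: 11.45
position: [0.552, 0.0248, 0.09]
tool_rot: [[0.075, 0.997, 0.002], [0.997, -0.075, -0.0], [0.0, 0.002, -1.0]]
ft_force: [4.7, 2.6, 4.4]
grip_width: 0.0166
gripper_force: 39.3
```

Request:
drive_tool(offset=[[0,0.03,0],[0,0.008,-0.02],[0,0.008,-0.02],[0,0.008,-0.02],[0,0.008,-0.02],[0,0.008,-0.02],[0,0.008,-0.02],[0,0.008,-0.02],[0,0,0],[0,0,0]], turn=[[0,0,0],[0,0,0],[0,0,0],[0,0,0],[0,0,0],[0,0,0],[0,0,0],[0,0,0],[0,0,0],[0,0,0]], hand=[0,0,0,0,0,0,0,0,0,0])

```text
time_s: 12.7
position: [0.5545, 0.0246, 0.0951]
tool_rot: [[0.075, 0.997, -0.0], [0.997, -0.075, 0.0], [0.0, -0.0, -1.0]]
ft_force: [-4.2, 1.9, -4.2]
grip_width: 0.0168
gripper_force: 39.3
```

Request:
drive_tool(offset=[[0,0,-0.015],[0,0,-0.015],[0,0.006,-0.015],[0,0.006,-0.015],[0,0.006,-0.015],[0,0.006,-0.015],[0,0.006,-0.015],[0,0.006,-0.015],[0,0,0],[0,0,0]], turn=[[0,0,0],[0,0,0],[0,0,0],[0,0,0],[0,0,0],[0,0,0],[0,0,0],[0,0,0],[0,0,0],[0,0,0]], hand=[0,0,0,0,0,0,0,0,0,0])

```text
time_s: 13.95
position: [0.5578, 0.0243, 0.101]
tool_rot: [[0.075, 0.997, 0.005], [0.997, -0.075, -0.0], [-0.0, 0.005, -1.0]]
ft_force: [5.8, 3.4, -3.6]
grip_width: 0.0167
gripper_force: 39.8
```

Request:
drive_tool(offset=[[0,0.03,0],[0,0.02,-0.03],[0,0.02,-0.03],[0,0.02,-0.03],[0,0.02,-0.03],[0,0.02,-0.03],[0,0.02,-0.03],[0,0.02,-0.03],[0,0.015,-0.03],[0,0,0]], turn=[[0,0,0],[0,0,0],[0,0,0],[0,0,0],[0,0,0],[0,0,0],[0,0,0],[0,0,0],[0,0,0],[0,0,0]], hand=[0,0,0,0,0,0,0,0,0,0])

```text
time_s: 15.2
position: [0.5637, 0.0239, 0.1095]
tool_rot: [[0.075, 0.997, 0.0], [0.997, -0.075, 0.0], [0.0, 0.0, -1.0]]
ft_force: [-1.8, 3.0, 1.1]
grip_width: 0.0164
gripper_force: 40.2
```

Request:
drive_tool(offset=[[0,0,0],[0,0,0],[0,0,0],[0,0,0],[0,0,0],[0,0,0],[0,0,0],[0,0,0],[0,0,0],[0,0,0]], turn=[[0,0,0],[0,0,0],[0,0,0],[0,0,0],[0,0,0],[0,0,0],[0,0,0],[0,0,0],[0,0,0],[0,0,0]], hand=[0.5,0.5,0.5,0.5,0.5,0.5,0.5,0.5,0.5,0.5])

```text
time_s: 16.45
position: [0.5635, 0.0239, 0.1094]
tool_rot: [[0.075, 0.997, -0.0], [0.997, -0.075, 0.0], [0.0, -0.0, -1.0]]
ft_force: [-0.3, 0.4, 0.6]
grip_width: 0.0427
gripper_force: 0.0
```

```bash
python3 -c "
from h import *
im=get_image('side')[160:330,215:375];cv2.imwrite('pics/ajar1.png',cv2.resize(im,None,fx=3,fy=3))"
```

```text
(no output)
```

View pics/ajar1.png

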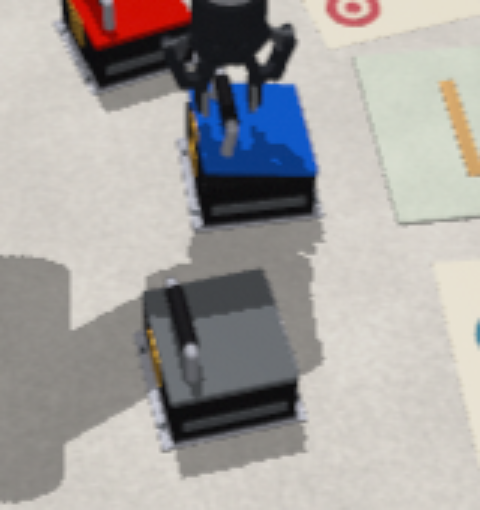

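The side view shows the blue lid standing ajar: its front edge is up and the handle, near (228,100), sits free between the open fingers. Regripping to press it down.

Request:
drive_tool(offset=[[0,0,0],[0,0,0],[0,0,0],[0,0,0],[0,0,0],[0,0,0],[0,0,0],[0,0,0],[0,0,0],[0,0,0]], turn=[[0,0,0],[0,0,0],[0,0,0],[0,0,0],[0,0,0],[0,0,0],[0,0,0],[0,0,0],[0,0,0],[0,0,0]], hand=[0,0,0,0,0,0,0,0,0,0])

```text
time_s: 17.75
position: [0.5632, 0.0239, 0.1094]
tool_rot: [[0.075, 0.997, -0.001], [0.997, -0.075, 0.0], [0.0, -0.001, -1.0]]
ft_force: [-5.9, -0.5, 2.6]
grip_width: 0.0167
gripper_force: 39.3
```

Request:
drive_tool(offset=[[0,-0.043,0.062],[0,-0.04,0.062],[0,-0.038,0.062],[0,-0.036,0.062],[0,-0.033,0.062],[0,-0.03,0.062],[0,-0.028,0.062],[0,-0.026,0.062],[0,0,0.04],[0,0,0]], turn=[[0,0,0],[0,0,0],[0,0,0],[0,0,0],[0,0,0],[0,0,0],[0,0,0],[0,0,0],[0,0,0],[0,0,0]], hand=[0,0,0,0,0,0,0,0,0,0])

```text
time_s: 19.0
position: [0.5522, 0.0247, 0.0901]
tool_rot: [[0.075, 0.997, 0.0], [0.997, -0.075, -0.001], [-0.001, 0.0, -1.0]]
ft_force: [-13.0, -0.2, 22.5]
grip_width: 0.0167
gripper_force: 41.7
```

Request:
drive_tool(offset=[[0,-0.03,-0.03],[0,-0.01,-0.03],[0,0,-0.03],[0,0.005,-0.02],[0,0.01,-0.02],[0,0.01,-0.02],[0,0.01,-0.02],[0,0.01,-0.01],[0,0,0],[0,0,0]], turn=[[0,0,0],[0,0,0],[0,0,0],[0,0,0],[0,0,0],[0,0,0],[0,0,0],[0,0,0],[0,0,0],[0,0,0]], hand=[0,0,0,0,0,0,0,0,0,0])

```text
time_s: 20.25
position: [0.5535, 0.0246, 0.0942]
tool_rot: [[0.075, 0.997, 0.001], [0.997, -0.075, 0.0], [0.0, 0.001, -1.0]]
ft_force: [5.8, -0.4, -8.4]
grip_width: 0.0167
gripper_force: 39.2
```

Request:
drive_tool(offset=[[0,0.02,-0.01],[0,0.015,-0.01],[0,0.005,-0.01],[0,0.005,-0.01],[0,0,-0.01],[0,0,0],[0,0,0],[0,0,0],[0,0,0],[0,0,0]], turn=[[0,0,0],[0,0,0],[0,0,0],[0,0,0],[0,0,0],[0,0,0],[0,0,0],[0,0,0],[0,0,0],[0,0,0]], hand=[0,0,0,0,0,0,0,0,0,0])

```text
time_s: 21.5
position: [0.5543, 0.0246, 0.0959]
tool_rot: [[0.075, 0.997, -0.002], [0.997, -0.075, 0.0], [0.0, -0.002, -1.0]]
ft_force: [6.4, -0.5, -20.6]
grip_width: 0.0168
gripper_force: 39.5
```

Blue holds 20 N, so it has relatched. Releasing and going to grey.

Request:
drive_tool(offset=[[0,-0.01,0.05],[0,-0.02,0.05],[0,-0.02,0.05],[0,0,0.03],[0,0,0],[0,0,0],[0,0,0],[0,0,0],[0,0,-0.5],[0,0,-1]], turn=[[0,0,0],[0,0,0],[0,0,0],[0,0,0],[0,0,0],[0,0,0],[0,0,0],[0,0,0],[0,0,0],[0,0,0]], hand=[0,0,0,0,1,1,1,1,1,1])

```text
time_s: 22.75
position: [0.5519, 0.0248, 0.1495]
tool_rot: [[0.075, 0.997, -0.003], [0.997, -0.075, 0.001], [0.0, -0.003, -1.0]]
ft_force: [0.6, -0.9, 0.3]
grip_width: 0.0853
gripper_force: 0.0
```

```bash
python3 -c "
from h import *
plan([.461,-.222,.215],0.8,9)"
```

```text
rows 9 offset [-0.694 -0.228 -0.182] turn [-0.004 -0.001 -0.095]
```

Request:
drive_tool(offset=[[-0.694,-0.228,-0.182],[-0.694,-0.228,-0.182],[-0.694,-0.228,-0.182],[-0.694,-0.228,-0.182],[-0.694,-0.228,-0.182],[-0.694,-0.228,-0.182],[-0.694,-0.228,-0.182],[-0.694,-0.228,-0.182],[-0.694,-0.228,-0.182],[0,0,0]], turn=[[0,0,-0.095],[0,0,-0.095],[0,0,-0.095],[0,0,-0.095],[0,0,-0.095],[0,0,-0.095],[0,0,-0.095],[0,0,-0.095],[0,0,-0.095],[0,0,0]], hand=[1,1,1,1,1,1,1,1,1,1])

```text
time_s: 24.0
position: [0.4615, -0.2234, 0.2158]
tool_rot: [[-0.012, 1.0, 0.001], [1.0, 0.012, -0.001], [-0.001, 0.001, -1.0]]
ft_force: [0.3, -0.1, -0.4]
grip_width: 0.0853
gripper_force: 0.0
```

```bash
python3 -c "
from h import *
hd,a=lid((0,0,60),(180,60,125))
plan([*hd,.0893],a,8)"; ls pics
```

```text
[304.6890411  198.42739726] [ 494.9 -224.2] 122.48112487792969 131.64988708496094 1.3682975769042969 handle [ 0.4599 -0.2251]
rows 8 offset [-0.009 -0.006  0.394] turn [ 0.    -0.    -0.013]
ajar1.png
scene.png
side.png
w1.png
w_24.1.png
w_8.9.png
zoom.png
```

The measured size fits, at 122 x 132 mm. Descending on grey with about 2 mm added in x.

Request:
drive_tool(offset=[[-0.009,0,0.394],[-0.009,0,0.394],[-0.009,0,0.394],[-0.009,0,0.394],[-0.009,0,0.394],[-0.009,0,0.394],[-0.009,0,0.394],[-0.009,0,0.394],[0,0,0],[0,0,0]], turn=[[0,0,0],[0,0,0],[0,0,0],[0,0,0],[0,0,0],[0,0,0],[0,0,0],[0,0,0],[0,0,0],[0,0,0]], hand=[1,1,1,1,1,1,1,1,0,0])

```text
time_s: 25.3
position: [0.4622, -0.2245, 0.0899]
tool_rot: [[-0.015, 1.0, 0.0], [1.0, 0.015, -0.0], [-0.0, 0.0, -1.0]]
ft_force: [-0.1, -0.2, -0.5]
grip_width: 0.0516
gripper_force: 0.0
```

Request:
drive_tool(offset=[[0,0,0],[0,0,0],[0,0,0],[0,0,0],[0,0,0],[0,0,0],[0,0,0],[0,0,0],[0,0,0],[0,0,0]], turn=[[0,0,0],[0,0,0],[0,0,0],[0,0,0],[0,0,0],[0,0,0],[0,0,0],[0,0,0],[0,0,0],[0,0,0]], hand=[0,0,0,0,0,0,0,0,0,0])

```text
time_s: 26.55
position: [0.4622, -0.225, 0.0899]
tool_rot: [[-0.015, 1.0, 0.001], [1.0, 0.015, -0.0], [-0.0, 0.001, -1.0]]
ft_force: [0.8, 2.4, 5.9]
grip_width: 0.0165
gripper_force: 39.1
```

Request:
drive_tool(offset=[[0,0,0],[0,0.009,-0.022],[0,0.009,-0.022],[0,0.009,-0.022],[0,0.009,-0.022],[0,0.009,-0.022],[0,0.009,-0.022],[0,0.009,-0.022],[0,0,0],[0,0,0]], turn=[[0,0,0],[0,0,0],[0,0,0],[0,0,0],[0,0,0],[0,0,0],[0,0,0],[0,0,0],[0,0,0],[0,0,0]], hand=[0,0,0,0,0,0,0,0,0,0])

```text
time_s: 27.8
position: [0.4648, -0.2248, 0.0956]
tool_rot: [[-0.014, 1.0, 0.001], [1.0, 0.014, -0.0], [-0.0, 0.001, -1.0]]
ft_force: [6.0, -0.5, -9.9]
grip_width: 0.0167
gripper_force: 39.3
```

Request:
drive_tool(offset=[[0,0.02,-0.01],[0,0.015,-0.01],[0,0.005,-0.01],[0,0.005,-0.01],[0,0,-0.01],[0,0,0],[0,0,0],[0,0,0],[0,0,0],[0,0,0]], turn=[[0,0,0],[0,0,0],[0,0,0],[0,0,0],[0,0,0],[0,0,0],[0,0,0],[0,0,0],[0,0,0],[0,0,0]], hand=[0,0,0,0,0,0,0,0,0,0])

```text
time_s: 29.05
position: [0.4661, -0.2248, 0.0977]
tool_rot: [[-0.015, 1.0, -0.0], [1.0, 0.015, 0.0], [0.0, -0.0, -1.0]]
ft_force: [-2.2, -0.7, -2.9]
grip_width: 0.017
gripper_force: 39.8
```

Grey keeps coming up at 3 N, so its catch missed. Raising it until it stands ajar.

Request:
drive_tool(offset=[[0,0.012,-0.035],[0,0.022,-0.035],[0,0.023,-0.035],[0,0.023,-0.035],[0,0.024,-0.035],[0,0.024,-0.035],[0,0.025,-0.035],[0,0.025,-0.035],[0,0.02,-0.03],[0,0,0]], turn=[[0,0,0],[0,0,0],[0,0,0],[0,0,0],[0,0,0],[0,0,0],[0,0,0],[0,0,0],[0,0,0],[0,0,0]], hand=[0,0,0,0,0,0,0,0,0,0])

```text
time_s: 30.3
position: [0.4743, -0.2247, 0.1101]
tool_rot: [[-0.015, 1.0, 0.0], [1.0, 0.015, -0.0], [-0.0, 0.0, -1.0]]
ft_force: [0.6, 1.9, -2.7]
grip_width: 0.0168
gripper_force: 40.1
```

Request:
drive_tool(offset=[[0,0,0],[0,0,0],[0,0,0],[0,0,0],[0,0,0],[0,0,0],[0,0,0],[0,0,0],[0,0,0],[0,0,0]], turn=[[0,0,0],[0,0,0],[0,0,0],[0,0,0],[0,0,0],[0,0,0],[0,0,0],[0,0,0],[0,0,0],[0,0,0]], hand=[0,0,0.5,0.5,0.5,0.5,0.5,0.5,0.5,0.5])

```text
time_s: 31.55
position: [0.4741, -0.2247, 0.11]
tool_rot: [[-0.015, 1.0, -0.0], [1.0, 0.015, 0.0], [0.0, -0.0, -1.0]]
ft_force: [0.2, 0.2, -0.6]
grip_width: 0.0426
gripper_force: 0.0
```

```bash
python3 -c "
from h import *
im=get_image('side')[120:320,205:365];cv2.imwrite('pics/ajar2.png',cv2.resize(im,None,fx=3,fy=3))"
```

```text
(no output)
```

View pics/ajar2.png

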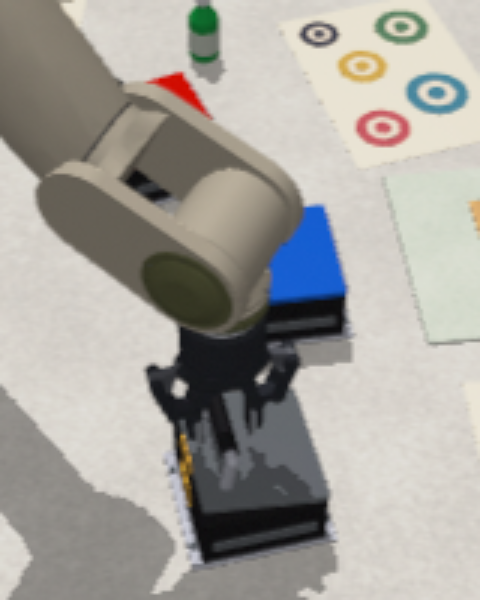

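The side view shows the grey lid standing ajar: the dark wedge is deeper at the front, near (205,530), and the handle near (222,425) is free between the fingers. Pressing it shut.

Request:
drive_tool(offset=[[0,0,0],[0,0,0],[0,0,0],[0,0,0],[0,0,0],[0,0,0],[0,0,0],[0,0,0],[0,0,0],[0,0,0]], turn=[[0,0,0],[0,0,0],[0,0,0],[0,0,0],[0,0,0],[0,0,0],[0,0,0],[0,0,0],[0,0,0],[0,0,0]], hand=[0,0,0,0,0,0,0,0,0,0])

```text
time_s: 32.85
position: [0.4738, -0.2247, 0.11]
tool_rot: [[-0.015, 1.0, -0.001], [1.0, 0.015, 0.0], [0.0, -0.001, -1.0]]
ft_force: [-4.2, -0.2, 3.5]
grip_width: 0.0165
gripper_force: 39.2
```

Request:
drive_tool(offset=[[0,-0.048,0.062],[0,-0.044,0.062],[0,-0.042,0.062],[0,-0.04,0.062],[0,-0.037,0.062],[0,-0.034,0.062],[0,-0.032,0.062],[0,-0.03,0.062],[0,0,0.03],[0,0,0]], turn=[[0,0,0],[0,0,0],[0,0,0],[0,0,0],[0,0,0],[0,0,0],[0,0,0],[0,0,0],[0,0,0],[0,0,0]], hand=[0,0,0,0,0,0,0,0,0,0])

```text
time_s: 34.1
position: [0.4622, -0.2251, 0.0904]
tool_rot: [[-0.015, 1.0, 0.002], [1.0, 0.015, -0.001], [-0.001, 0.002, -1.0]]
ft_force: [-5.7, 3.3, 17.9]
grip_width: 0.0168
gripper_force: 41.4
```

Request:
drive_tool(offset=[[0,-0.015,-0.03],[0,0,-0.03],[0,0,-0.03],[0,0.01,-0.02],[0,0.01,-0.02],[0,0.01,-0.02],[0,0.01,-0.02],[0,0.01,-0.015],[0,0,0],[0,0,0]], turn=[[0,0,0],[0,0,0],[0,0,0],[0,0,0],[0,0,0],[0,0,0],[0,0,0],[0,0,0],[0,0,0],[0,0,0]], hand=[0,0,0,0,0,0,0,0,0,0])

```text
time_s: 35.35
position: [0.464, -0.2249, 0.095]
tool_rot: [[-0.014, 1.0, 0.001], [1.0, 0.014, 0.001], [0.001, 0.001, -1.0]]
ft_force: [7.3, -0.3, -13.2]
grip_width: 0.0166
gripper_force: 39.2
```

Request:
drive_tool(offset=[[0,0.01,-0.01],[0,0.01,-0.01],[0,0,-0.01],[0,0,-0.005],[0,0,0],[0,0,0],[0,0,0],[0,0,0],[0,0,0],[0,0,0]], turn=[[0,0,0],[0,0,0],[0,0,0],[0,0,0],[0,0,0],[0,0,0],[0,0,0],[0,0,0],[0,0,0],[0,0,0]], hand=[0,0,0,0,0,0,0,0,0,0])

```text
time_s: 36.6
position: [0.4644, -0.2248, 0.0959]
tool_rot: [[-0.014, 1.0, -0.0], [1.0, 0.014, 0.001], [0.001, -0.0, -1.0]]
ft_force: [7.0, -1.6, -17.4]
grip_width: 0.0168
gripper_force: 39.4
```

Grey holds 17 N, so it's latched. Releasing and backing off.

Request:
drive_tool(offset=[[0,-0.01,0.05],[0,-0.02,0.05],[0,-0.02,0.05],[0,0,0.02],[0,0,0],[0,0,0],[0,0,0],[0,0,0],[0,0,-0.5],[0,0,-1]], turn=[[0,0,0],[0,0,0],[0,0,0],[0,0,0],[0,0,0],[0,0,0],[0,0,0],[0,0,0],[0,0,0],[0,0,0]], hand=[0,0,0,0,1,1,1,1,1,1])

```text
time_s: 37.85
position: [0.4613, -0.2245, 0.1506]
tool_rot: [[-0.014, 1.0, -0.003], [1.0, 0.014, 0.002], [0.002, -0.003, -1.0]]
ft_force: [-0.1, -0.2, -0.1]
grip_width: 0.0852
gripper_force: 0.0
```

Request:
drive_tool(offset=[[0,0,-1],[0,0,-1],[0,0,-1],[0,0,-0.5],[0,0,0],[0,0,0],[0,0,0],[0,0,0],[0,0,0],[0,0,0]], turn=[[0,0,0],[0,0,0],[0,0,0],[0,0,0],[0,0,0],[0,0,0],[0,0,0],[0,0,0],[0,0,0],[0,0,0]], hand=[1,1,1,1,1,1,1,1,1,1])

```text
time_s: 39.1
position: [0.462, -0.2249, 0.2909]
tool_rot: [[-0.015, 1.0, -0.0], [1.0, 0.015, 0.0], [0.0, -0.0, -1.0]]
ft_force: [-0.4, 0.2, 0.2]
grip_width: 0.0857
gripper_force: 0.0
```

```bash
python3 -c "
from h import *
im=get_image('scene')[90:390,150:550];cv2.imwrite('pics/end.png',cv2.resize(im,None,fx=2,fy=2))"
```

```text
(no output)
```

View pics/end.png

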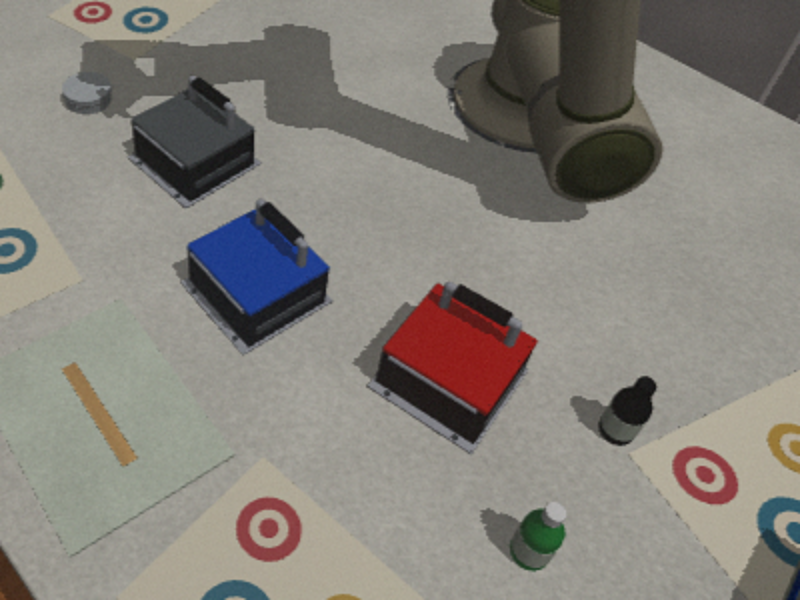

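All three lids are flat and shut: grey at (193,130), blue at (258,262), red at (460,350). The bottles and the tin are where they started, and the arm is clear.

```bash
python3 -c "
from rig import env
print(env.close_job())"
```

```text
the job is handed in; nothing more can be done
None
```

The job is handed in: red was already latched, while blue and grey had missed, were raised ajar and pressed shut, and each held a follow-up tug (17–20 N); the bottles and tin were not touched.

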